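# Lock a column-clamp stud in the chromatography bench rail

### The job

Take the red-collared clamp stud out of its white parking block and lower its T-head through the wide loading window of the bench rail until the collar sits on the rail. Slide it along the slot to the station marked with the green puck, turn it a quarter turn there so the head locks crosswise under the lips, and let go, leaving it upright with the collar flat on the rail. Do not disturb the bottle, the jar or the wrench.

Things in the scene. Friction and masses are not known exactly. Their poses are not given: they have to be found in the camera images.
- stud: Loose upright clamp stud, 0.28 to 0.46 kg. Origin: centre of its T-head's underside, z up. Upwards: steel head 36 (x) x 16 (y) x 10 mm; steel stem 10 mm diameter to z = 22; red round collar 44 mm diameter, z = 22 to 30; black wing grip 60 (x) x 18 (y) mm, z = 30 to 75, white line on top. Wing and head are parallel, both long along x. Grasp the wing across its 18 mm (y).
- collar (a point): Centre of the underside of the stud's collar, on the stud's axis, 22 mm above the stud's origin; same axes as the stud. At deck height (the height of window) when the stud sits on the rail.
- park: White fixed parking block 80 (x) x 60 (y) x 30 mm high with a 41 x 21 mm hole, 26 mm deep, in the centre of its top; origin at the centre of its underside. The stud starts with its head in the hole (stud x along block x), collar resting on the block's top, and lifts straight out (free after 25 mm).
- rail: Fixed aluminium T-slot rail 100 (x) x 280 (y) x 40 mm high, origin at the centre of its underside. The slot runs along x = 0 from the loading window (y = -105 mm) towards +y to y = 98 mm, closed at both ends. Lips z = 32 to 40, mouth 14 mm wide: only the stem passes. Channel below 24 mm wide, floor z = 14: the head fits only lengthwise (stud x along rail y, either way round).
- window (a point): Centre of the loading window at deck height (z = 40, rail y = -105 mm): an opening 21 mm across (rail x) by 41 mm long (rail y), flanked by two blue lines; axes as the rail's. The only place where the head can enter. With the collar on the deck the head's underside is at z = 18 mm, with 4 mm of play below the lips and above the floor.
- green_station: The station to use: origin on the slot's centre line at deck height at the station's centre, axes as the rail's; at rail y = -15 or +75 mm, swapping with the red one. Green puck 20 mm diameter, 5 mm high, 38 mm from it along +x; thin green lines cross the deck. Below the lips a pocket 46 mm square lets the head turn either way; after a quarter turn (stud x along rail x) it is locked.
- red_station: The same with a red puck and lines: the other station, with the same pocket, not to be used; the stud may slide past it.
- buffer_bottle: Loose clear glass bottle with a blue cap, 80 mm diameter, 160 mm high, origin under its centre. Leave alone.
- sample_jar: Loose amber glass jar with a white lid, 64 mm diameter, 75 mm high, origin under its centre. Leave alone.
- wrench: Loose steel wrench 160 mm long lying flat along its x. Leave alone.

How it is judged:
By the outcome, as a careful person would: the job done as asked, in the order asked, and still so for the second after the job is handed in, with the robot touching nothing.
It also fails if it takes over 51 s, if anything falls off the work surface, if the arm or the gripper's body presses on something with over 40 N, if the wrist force passes 120 N, or if a joint passes its speed limit or range.

### The arm

A 7-joint arm with a two-finger parallel gripper is mounted at the origin on the work surface. World frame = base frame: x ahead of the robot, y to its left, z up, the work surface at z = 0. Lengths are in m, angles in rad, forces in N, time in s.
With the tool pointing down it reaches from about 0.375 to 0.925 m from the base axis. Payload 3.1 kg.
Tool frame: the origin (TCP) lies between the finger pads; the fingertips stand 19 mm ahead of it and the grasp point (between the pads) is the TCP; z points along the fingers, y is the line along which they close (so a half turn about z gives the same grasp; the last joint's range is limited). The gripper opens to 85 mm and grips with 20 to 120 N. Pads are 22 mm wide; open, the fingers measure 114 mm over their backs; the gripper's body (76 mm by 85 mm) begins 54 mm behind the grasp point. The pads swing forward as they close: fully open they stand 13 mm farther back than shut.
Start: joints at [1.248, 0.383, 0.044, 1.598, -0.018, 1.161, -0.05], TCP at [0.145, -0.634, 0.25] pointing down, gripper open.
Joint ranges: [-2.61, 2.61], [-0.41, 2.15], [-1.48, 1.57], [0, 2.5], [-1.57, 4.71], [0.05, 1.97], [-2.85, 2.85]. Speed limits (rad/s): [2.79, 2.79, 3.14, 3.14, 3.14, 3.14, 3.14].

### API

Orientations are given as a unit quaternion [x, y, z, w].
In Python, from bench import move_ptp, movel, move_j, move_gripper, pause, inverse_kinematics, read_camera, camera_params, MotionError, sign_off, look_for, tip_of, read_time_s, read_qpos, read_joint_vel, read_effort, read_eef_pos, read_tcp_rot, read_ft_force, read_ft_torque, read_finger_gap, read_grasp_force gives the robot as it stands. Calls block until the motion is done:
- move_ptp(position, orientation): joint-space move of the TCP to a pose.
- movel(position, orientation=None, speed=0.15): straight line of the TCP; orientation=None keeps the orientation; speed is the mean speed in m/s.
- move_j(angles): joint-space move.
- move_gripper(opening, effort=None): finger opening in m; effort is the grip in N (None keeps the last); returns when the fingers have stopped.
- pause(seconds).
- inverse_kinematics(position, orientation): joint angles nearest the present ones, or None.
- read_camera(name): name is "side" or "top" or "wrist"; returns the picture (480x640x3 uint8, red, green, blue); there is no depth.
- camera_params(name): a dict with "K" (3x3 intrinsics, pixels), "dist_coeffs" ([k1, k2, p1, p2, k3] as OpenCV has them; the pictures are not rectified), "camera_from_world" (4x4, takes a point from world to camera coordinates). Camera axes: x right, y down, z forward; pixel columns grow to the right and rows downward; lengths in m; the calibration is good to about 2 mm. A picture is of the moment at which its call begins: read the wrist's pose just before it. camera_params takes no time and is no camera call; for the wrist camera it gives the pose at the moment of the call.
A pose or a line that the arm cannot do raises MotionError and nothing moves.
- sign_off(): hands the job in; it is judged then, once.
Trained networks look in the newest picture that a camera, given by its name, has taken for a name from the list of things; names that differ only in an ending like _2 or _b are one class to them, and where a whole thing is asked for, a point or a joint stands for the part that bears it (a point fixed in the world has none). Each returns a list of dicts, best first, with "confidence" (0 to 1); they miss things now and then, are a little off and sometimes report something else, mostly with a low value. They report only what shows in the picture. A call takes as long as a camera call.
- look_for(camera, name): "at" ([column, row] in pixels, amid what is visible of it).
- tip_of(camera, name): "at" ([column, row] in pixels: a listed point, or the origin of a listed thing).
Readings, each from a call of its own:
- read_time_s(): time.
- read_qpos(): joint angles.
- read_joint_vel(): joint speeds.
- read_effort(): joint torques, N m.
- read_eef_pos(): TCP position.
- read_tcp_rot(): TCP orientation.
- read_ft_force(): force on the tool from outside, world axes, zero at the start.
- read_ft_torque(): the same for the moment, N m.
- read_finger_gap(): finger opening in m.
- read_grasp_force(): force on a finger pad.
Only numpy, scipy, OpenCV 4.12 (cv2) and the standard library are available. Lean on these libraries where they do the work, as an engineer would, in place of code of your own. Each camera call takes 0.05 s, during which the arm holds its last target. There are 200 camera calls.

## Working session

There is one attempt and no reset: what is moved stays moved. The work goes in short steps, each a Python script; the robot and the scene stay as the last script left them, time stands still between calls to the robot, and variables do not carry over. Pictures are saved under pics/ and viewed, at most 10 in all, crops included, and the job is handed in when it is done.

```bash
mkdir -p pics
cat > h.py <<'E'
import numpy as np, cv2
from bench import *
def ray(cam,uv):
    p=camera_params(cam);K=np.array(p["K"]);T=np.array(p["camera_from_world"])
    n=cv2.undistortPoints(np.array([[uv]],float),K,np.array(p["dist_coeffs"]))[0,0]
    R=T[:3,:3];return -R.T@T[:3,3],R.T@np.array([n[0],n[1],1])
def atz(cam,uv,z):
    o,d=ray(cam,uv);return o+d*(z-o[2])/d[2]
def proj(cam,P):
    p=camera_params(cam);T=np.array(p["camera_from_world"])
    return cv2.projectPoints(np.array(P,float).reshape(-1,3),cv2.Rodrigues(T[:3,:3])[0],T[:3,3],np.array(p["K"]),np.array(p["dist_coeffs"]))[0][:,0]
def shot(cam,name):
    im=read_camera(cam);cv2.imwrite(f"pics/{name}.png",cv2.cvtColor(im,cv2.COLOR_RGB2BGR));return im
Z=dict(stud=.026,collar=.03,window=.04,green_station=.04,red_station=.04,park=0,rail=0,buffer_bottle=0,sample_jar=0,wrench=0)
E
python3 - <<'E'
from h import *
for c in ("top","side"):
    shot(c,c+"0")
    for n in Z:
        for r in tip_of(c,n)[:2]: print(c,n,np.round(r["at"]),round(r["confidence"],2),atz(c,r["at"],Z[n]).round(4))
print(read_tcp_rot(),read_time_s())
E
```

```text
top stud [470. 294.] 0.87 [ 0.4594 -0.3644  0.026 ]
top collar [467. 294.] 0.81 [ 0.4571 -0.3545  0.03  ]
top green_station [314. 247.] 0.47 [0.5756 0.0517 0.04  ]
top red_station [282. 252.] 0.64 [0.5588 0.1381 0.04  ]
top park [468. 293.] 0.56 [ 0.4629 -0.364   0.    ]
top rail [307. 252.] 0.64 [0.5672 0.0716 0.    ]
top buffer_bottle [174. 285.] 0.94 [0.4693 0.4309 0.    ]
top sample_jar [361. 166.] 0.91 [ 0.8113 -0.0721  0.    ]
top wrench [276. 169.] 0.66 [0.7984 0.1654 0.    ]
side stud [425. 175.] 0.87 [ 0.4589 -0.3365  0.026 ]
side stud [330. 290.] 0.52 [0.5681 0.1341 0.026 ]
side collar [427. 169.] 0.96 [ 0.4601 -0.3579  0.03  ]
side window [350. 231.] 0.89 [ 0.5804 -0.0363  0.04  ]
side window [262. 214.] 0.31 [ 0.7915 -0.0262  0.04  ]
side green_station [342. 260.] 0.61 [0.5693 0.0587 0.04  ]
side red_station [331. 288.] 0.5 [0.5651 0.1407 0.04  ]
side park [423. 176.] 0.57 [ 0.4671 -0.3641  0.    ]
side rail [338. 271.] 0.63 [0.5776 0.0539 0.    ]
side buffer_bottle [321. 447.] 0.85 [0.4854 0.4259 0.    ]
side buffer_bottle [426. 176.] 0.38 [ 0.4574 -0.3691  0.    ]
side sample_jar [262. 212.] 0.79 [ 0.8172 -0.0748  0.    ]
side wrench [223. 281.] 0.69 [0.7982 0.1659 0.    ]
[ 9.93688221e-01  1.12177172e-01  9.64698184e-06 -3.85239089e-05] 1.1
```

View pics/top0.png

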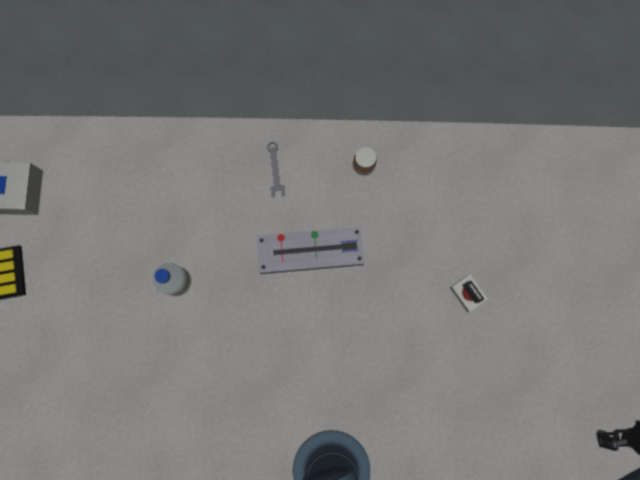

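View pics/side0.png

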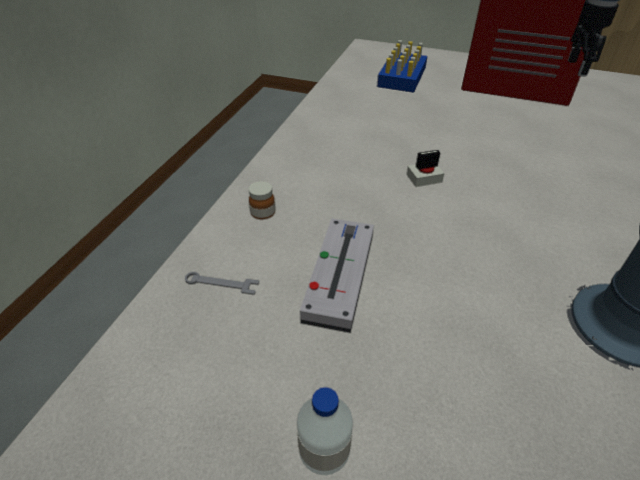

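The top view shows the rail with the window on its right (349,246), the green puck at (314,235) and the red one at (281,238), so green is the nearer station (rail y = -15). The stud is in its block at (468,292), wing diagonal. The side view agrees: window (350,230), green puck (324,255), stud (428,165). Next I'll take close views with the wrist camera, rail first.

```bash
cat >> h.py <<'E'
def q(yaw): return [np.cos(yaw/2),np.sin(yaw/2),0,0]
E
python3 - <<'E'
from h import *
for n,p,y in (("rail",[.50,.03,.30],.1),("park",[.44,-.38,.22],.68)):
    move_ptp(p,q(y)); pause(.2)
    shot("wrist","w"+n); pr=camera_params("wrist"); np.save(n+".npy",pr,allow_pickle=True)
    print(n,read_time_s(),read_qpos().__repr__(), ray("wrist",[320,240]))
    for k in (("window","green_station","red_station","rail") if n=="rail" else ("collar","park","stud")):
        for r in tip_of("wrist",k)[:2]: print(k,np.round(r["at"],1),round(r["confidence"],2),atz("wrist",r["at"],Z[k] if k!="stud" else .008).round(4))
E
python3 -c "
import cv2,numpy as np
"
```

```text
rail 4.0167 array([ 0.62659161,  0.11848302, -0.81092502,  1.85832252,  0.09187084,
        1.20296319, -1.68567305]) (array([0.57820313, 0.03829269, 0.42407976]), array([-0.29774092, -0.02895695, -0.95422145]))
green_station [302.8 131.1] 0.95 [0.5715 0.0556 0.04  ]
red_station [214.1 134.5] 0.7 [0.5594 0.1451 0.04  ]
rail [290.6 130.3] 0.94 [0.5703 0.0711 0.    ]
park 6.025 array([ 1.07262238,  0.33008064, -0.51577067,  1.7754695 ,  0.18186896,
        1.08280783, -0.39440377]) (array([ 0.50186645, -0.32896982,  0.34452998]), array([-0.23182524, -0.18784936, -0.95446132]))
collar [317.7 187.9] 0.8 [ 0.4607 -0.3598  0.03  ]
stud [316.4 182.1] 0.77 [ 0.4609 -0.358   0.008 ]
```

View pics/wrail.png

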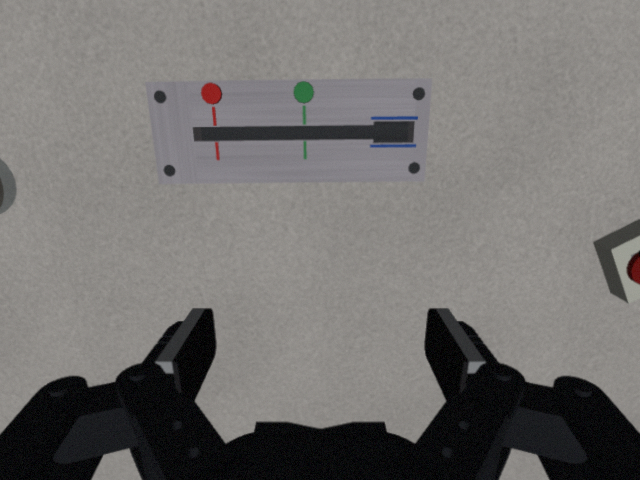

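View pics/wpark.png

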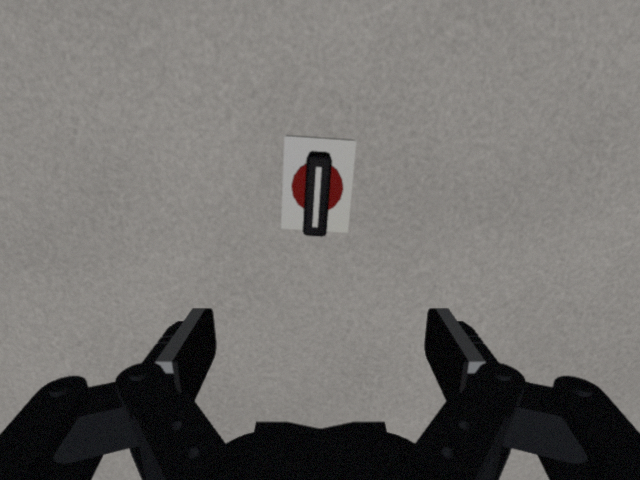

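The rail view shows the window at (393,132), the green puck at (303,92), the red puck at (212,93) and the slot's left end at (193,134). The park view shows the stud upright in its block at (317,187), with the white line running from (319,167) to (316,228). I'll fit both poses by least squares.

```bash
cat > fit.py <<'E'
from h import *
from scipy.optimize import least_squares
def fit(pr,P,uv,x0):
    T=np.array(pr["camera_from_world"]);P=np.array(P,float)/1000
    def f(x):
        c,s=np.cos(x[2]),np.sin(x[2])
        W=P@np.array([[c,-s,0],[s,c,0],[0,0,1]]).T+[x[0],x[1],0]
        return (cv2.projectPoints(W,cv2.Rodrigues(T[:3,:3])[0],T[:3,3],np.array(pr["K"]),np.array(pr["dist_coeffs"]))[0][:,0]-uv).ravel()
    r=least_squares(f,x0,loss="soft_l1");return r.x,r.fun.reshape(-1,2)
E
python3 - <<'E'
from fit import *
L=lambda n:np.load(n+".npy",allow_pickle=True).item()
x,e=fit(L("rail"),[[38,-15,45],[38,75,45],[0,98,40],[0,-125.5,40],[0,-84.5,40],[0,-15,40],[50,140,40],[50,-140,40]],
 np.array([[303.5,92],[211.5,93],[193.5,134],[414,132],[373.5,132],[304.5,132],[149,82],[431,79.5]]),[.57,.06,.1]); print(x,e.round(1))
s,e=fit(L("park"),[[40,30,30],[40,-30,30],[-40,-30,30],[-40,30,30]],np.array([[286.5,135],[356,140],[349,233],[281,229]]),[.46,-.36,.68]); print(s,e.round(1))
print(atz("wrist",[319,167],.083),atz("wrist",[316,228],.083),atz("wrist",[317.3,187],.038))
for c in (1,-1):
  w=x[:2]+[.105*np.sin(x[2]),-.105*np.cos(x[2])]
  for y in (c*np.pi/2,c*np.pi/2+np.pi/2,c*np.pi/2-np.pi/2):
    r=inverse_kinematics([*w,.13],q(x[2]+y)); print(y,None if r is None else np.round(r,2))
E
```

```text
[0.56847959 0.06806432 0.10595119] [[ 0.3  0.1]
 [-0.3  0.2]
 [ 0.1 -0. ]
 [-0.1  0.1]
 [-0.1  0.3]
 [ 0.3  0.8]
 [-3.4 -0.4]
 [ 1.1 -0.8]]
[ 0.46247312 -0.35868245  0.61472445] [[-1.4  0.6]
 [ 1.   0.5]
 [-0.6 -0.5]
 [ 0.7 -0.8]]
[ 0.47942755 -0.34642544  0.083     ] [ 0.44319919 -0.3728046   0.083     ] [ 0.46179803 -0.35864338  0.038     ]
1.5707963267948966 [ 0.63  0.52 -0.79  1.83  0.44  0.97 -0.24]
3.141592653589793 [ 0.77  0.61 -0.99  1.83  0.59  1.03  1.22]
0.0 [ 0.47  0.46 -0.58  1.84  0.3   0.93 -1.71]
-1.5707963267948966 [-0.95  0.93  1.37  1.91 -0.99  1.22 -2.26]
0.0 [ 0.47  0.46 -0.58  1.84  0.3   0.93 -1.71]
-3.141592653589793 [ 0.77  0.61 -0.99  1.83  0.59  1.03  1.22]
```

Run:
```python
from fit import *
s=np.array([.4620,-.3588]);ys=.622
R=np.array([.56848,.06806]);yr=.10595
W=R+.105*np.array([np.sin(yr),-np.cos(yr)])
move_gripper(.05,60)
move_ptp([*s,.13],q(ys)); movel([*s,.064],speed=.1); pause(.1)
move_gripper(0,60); print("gap",read_finger_gap(),read_grasp_force(),read_time_s())
movel([*s,.14],speed=.12); print(read_ft_force())
move_ptp([*W,.15],q(yr+np.pi/2)); pause(.3)
print(read_eef_pos(),read_tcp_rot(),read_ft_force(),read_finger_gap(),read_time_s(),W)
shot("wrist","hold"); np.save("hold.npy",camera_params("wrist"),allow_pickle=True)
for k in ("collar","window","stud","green_station"): print(k,tip_of("wrist",k)[:2])
print(proj("wrist",[[*W,.04]]))
```

```text
gap 0.017328214045274785 59.35464262962341 8.3833
[-0.7433892   0.52032103 -4.02474707]
[ 0.57951423 -0.03781157  0.14989286] [ 6.69552654e-01  7.42764542e-01 -2.56625067e-04  1.11420549e-04] [-0.92894847 -0.07357482 -3.60263378] 0.017540486834527597 10.7583 [ 0.57958395 -0.03635122]
collar []
window [{'at': [320.8, 243.9], 'confidence': 0.58}]
stud []
green_station []
[[318.82446653 247.79967475]]
```

View pics/hold.png

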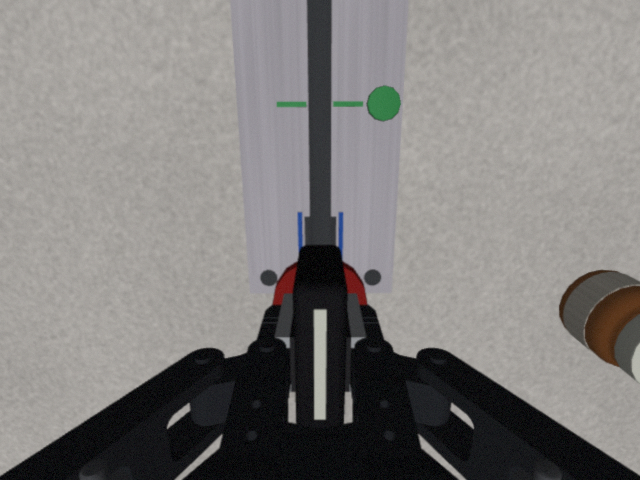

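The stud is held straight, with the white line along column 320 from row 310 to 420. The rail slot is centred on column 320, the window's near edge is at row 217 and the green puck is at (384,103). I'll refine the rail and in-hand offsets in this view.

Run:
```python
from fit import *
L=np.load("hold.npy",allow_pickle=True).item()
x,e=fit(L,[[38,-15,45],[0,-15,40],[0,-84.5,40]],np.array([[384,103],[319.5,104],[320.3,217]]),[.57,.06,.1]); print(x,e.round(1))
t=np.array(read_eef_pos());print(t)
u=np.array([np.cos(.10595+np.pi/2),np.sin(.10595+np.pi/2)]);v=np.array([-u[1],u[0]])
a,b=atz("wrist",[320.3,310],t[2]+.019),atz("wrist",[320.3,420],t[2]+.019)
for p in (a,b): print((p-t)[:2]@u,(p-t)[:2]@v)
# image edges of held collar: top z = tcp-.026
for p in ([273,308],[366,308],[320,262]):
    c=atz("wrist",p,t[2]-.026); print((c-t)[:2]@u,(c-t)[:2]@v)
```

```text
[0.56890107 0.06858123 0.11204223] [[-0.2  0.3]
 [ 0.   0.2]
 [ 0.2 -0.7]]
[ 0.57958142 -0.03635301  0.1500401 ]
0.022174171323131653 -0.0009616779245023436
-0.022265318988117157 -0.0009392525746375496
-0.0009620215660603375 0.02077734153206768
-0.0009842865534998744 -0.021974959289863556
0.021621790260791803 -0.000847849743348885
```

Once settled, the TCP sits on target, and stud and window agree to about 0.2 mm across and 0.5 mm along the slot. Lowering it now.

```bash
cat >> h.py <<'E'
yr=.107; R=np.array([.56848,.06806]); U=np.array([-np.sin(yr),np.cos(yr)])
W=R-.1047*U; G=R-.0147*U
def st(): print(np.round(read_eef_pos(),4),np.round(read_ft_force(),1),np.round(read_ft_torque(),2),round(read_finger_gap(),4),round(read_time_s(),2))
E
python3 - <<'E'
from h import *
movel([*W,.10],q(yr+np.pi/2),speed=.1); pause(.2); st()
for z in (.088,.079,.0765,.0745):
    movel([*W,z],speed=.04); pause(.15); st()
    if abs(read_ft_force()[2])>15 : break
E
```

```text
[ 0.5802 -0.036   0.1006] [ 0.9  0.1 -4.1] [-0.02  0.02  0.02] 0.0175 11.86
[ 0.5798 -0.036   0.0881] [ 0.   0.1 -3.7] [ 0.03  0.05 -0.  ] 0.0172 12.46
[ 0.5797 -0.036   0.0791] [-0.6 -0.9 -3.5] [ 0.03 -0.02  0.03] 0.0171 12.98
[ 0.5797 -0.036   0.0765] [-0.3  0.8 -2.9] [0.01 0.01 0.01] 0.0169 13.38
[ 0.58   -0.036   0.0747] [ 0.5  0.4 -1.9] [ 0.02 -0.16 -0.01] 0.0175 13.78
```

The head is in, with no sign of jamming. Now I'll slide it to green.

Run:
```python
from h import *
for f in (.3,.65,1):
    movel([*(W+f*(G-W)),.0748],speed=.05); st()
    if np.linalg.norm(read_ft_force())>25: print("stop"); break
pause(.4); st(); shot("wrist","green"); np.save("green.npy",camera_params("wrist"),allow_pickle=True)
print(proj("wrist",[[*(G+.038*np.array([U[1],-U[0]])),.045]]))
```

```text
[ 0.5765 -0.0084  0.0747] [ 0.2 -0.7 -2.6] [ 0.09 -0.   -0.02] 0.0171 14.47
[0.5734 0.0221 0.0747] [-0.5 -0.3 -3.7] [ 0.02 -0.02  0.04] 0.0173 15.26
[0.5701 0.0532 0.0747] [ 0.5 -0.1 -3.7] [-0.07  0.04  0.04] 0.0177 16.04
[0.5701 0.0532 0.0748] [-0.1 -0.3 -4. ] [ 0.01  0.   -0.01] 0.0173 16.44
[[399.27597081 301.8809882 ]]
```

View pics/green.png

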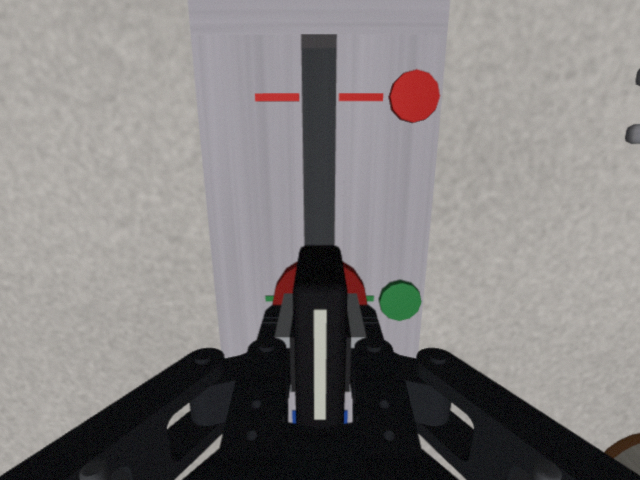

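The stud is at the green station: the puck shows at (400,300) against a prediction of (399,302), under 1 mm off. Next is the quarter turn.

Run:
```python
from h import *
G=G+.0004*U
for k in range(1,7):
    move_ptp([*G,.0748],q(yr+np.pi/2*(1-k/6))); st()
    if np.linalg.norm(read_ft_force())>25 or abs(read_ft_torque()[2])>1: print("stop"); break
pause(.3); st(); print(np.round(read_tcp_rot(),4),q(yr),np.round(read_qpos(),2))
```

```text
[0.57   0.0539 0.0749] [-0.1  0.1 -2.8] [-0.03  0.01 -0.07] 0.0174 16.82
[0.5699 0.0537 0.0747] [ 1.2 -0.6 -3.3] [ 0.02 -0.04  0.05] 0.0173 17.16
[0.5699 0.0538 0.0747] [ 0.3  0.1 -1.9] [0.01 0.05 0.01] 0.0171 17.49
[0.5699 0.0538 0.0747] [-0.2 -0.1 -3. ] [ 0.05  0.03 -0.03] 0.0171 17.82
[0.5698 0.0538 0.0747] [-0.  -0.8 -3.8] [-0.03  0.05  0.01] 0.0172 18.16
[0.5699 0.0538 0.0747] [ 0.3  0.6 -2.6] [ 0.02 -0.04 -0.01] 0.0173 18.49
[0.5699 0.0538 0.0747] [-0.1  0.2 -2.9] [-0.02  0.04  0.  ] 0.0174 18.79
[ 9.985e-01  5.420e-02 -1.000e-04 -1.000e-04] [np.float64(0.9985692163205613), np.float64(0.053474481923062894), 0, 0] [ 0.18  0.5  -0.42  1.89  0.27  0.81 -1.84]
```

```bash
python3 - <<'E'
from h import *
G=G+.0004*U
for z in (.0742,.0737,.0732):
    movel([*G,z],speed=.02); pause(.1); st()
    if read_ft_force()[2]>3: break
move_gripper(.05); pause(.2); st()
movel([*G,.15],speed=.1)
move_ptp([*(G+[-.07,-.01]),.24],q(yr)); pause(.3); st()
shot("wrist","final"); shot("side","finals"); np.save("final.npy",camera_params("wrist"),allow_pickle=True)
print(proj("wrist",[[*G,.048],[*(G+.024*np.array([U[1],-U[0]])),.093],[*(G-.024*np.array([U[1],-U[0]])),.093]]).round(1))
E
python3 -c "
import cv2,numpy as np
a=cv2.imread('pics/final.png');b=cv2.imread('pics/finals.png')[190:350,240:440]
cv2.imwrite('pics/fin2.png',np.vstack([a[:330,100:560],cv2.resize(b,(460,250))]))"
```

```text
[0.57   0.0538 0.0747] [-2.4 -0.7  3.2] [-0.2   0.58  0.02] 0.0175 19.14
[0.5701 0.0539 0.0742] [-0.5 -0.8  0.2] [ 0.04  0.   -0.01] 0.0497 19.76
[0.4998 0.0439 0.2386] [-0.4 -0.7 -0.2] [0.01 0.01 0.03] 0.0499 21.5
[[318.7 135.4]
 [318.4 101.4]
 [318.5 171. ]]
```

View pics/fin2.png

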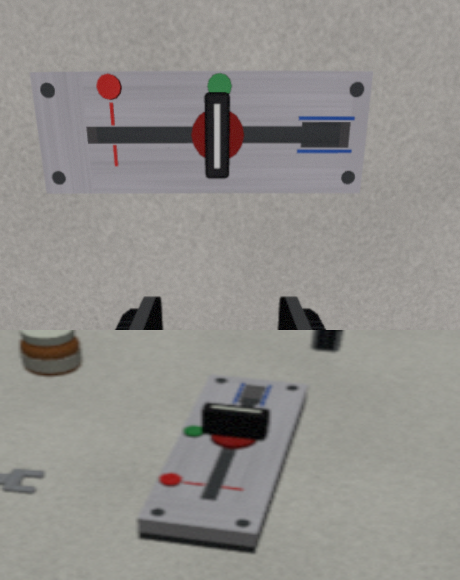

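The stud stands upright at the green station: collar at (317,135) against a prediction of (319,135), wing crosswise to the slot, gripper clear. The jar and the wrench show in the crop where they were.

```bash
python3 -c "
from h import *
print(sign_off(),read_time_s())"
```

```text
the job is handed in; nothing more can be done
the job is handed in; nothing more can be done
```

The stud is at the green station, turned a quarter turn so its head is crosswise under the lips, upright with its collar on the rail and released; I handed the job in at about 21.5 s on the robot's clock.

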